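# Lay out the paint-mixing bench

## Robot

A 6-joint arm with a two-finger parallel gripper is mounted at the origin on the work surface. World frame = base frame: x ahead of the robot, y to its left, z up, the work surface at z = 0. Lengths are in m, angles in degrees, forces in N, time in s.
With the tool pointing down it reaches from about 0.325 to 0.85 m from the base axis. Payload 15.5 kg.
Tool frame: the origin (TCP) lies midway between the tips of the shut fingers; the grasp point (between the pads) lies 19 mm behind it; z points along the fingers, y is the line along which they close (so a half turn about z gives the same grasp; the last joint's range is limited). The gripper opens to 91 mm and grips with 3 to 60 N. Pads are 32 mm wide; open, the fingers measure 118 mm over their backs; the gripper's body (76 mm by 178 mm) begins 60 mm behind the grasp point.
Start: joints at [-71.075, 28.281, 77.091, -0, 74.628, -5.472], TCP at [0.258, -0.569, 0.185] pointing down, gripper open.
Joint ranges: [-166.48, 166.48], [-47.26, 123.95], [12.59, 153.08], [-70.14, 250.14], [6.76, 159.57], [-176.63, 176.63]. Speed limits (degrees/s): [108.29, 108.29, 147.25, 172.46, 172.46, 172.46].

## Interface

Orientations are given as a 3x3 rotation matrix whose columns are the frame's x, y, z axes.
In Python, from bench import ctrl gives the robot as it stands. The module is installed in compiled form; this text tells all that it offers. Calls block until the motion is done:
- ctrl.goto(position, orientation): joint-space move of the TCP to a pose.
- ctrl.move_l(position, vel=0.15, ori=None, contact_N=None): straight line of the TCP; ori=None keeps the orientation; vel is the mean speed in m/s. With contact_N (N) it stops when the force on the tool has changed by that much, and returns True; else False.
- ctrl.movej(angles): joint-space move.
- ctrl.command_gripper(opening): opening from 0.0 (shut) to 1.0 (fully open); the grip force is fixed at half the most; returns when the fingers have stopped.
- ctrl.sleep(seconds).
- ctrl.ik(position, orientation): joint angles nearest the present ones, or None.
- ctrl.read_camera(name): name is "scene" or "top" or "wrist"; returns the picture (384x512x3 uint8, blue, green, red); there is no depth.
- ctrl.camera_params(name): a dict with "fx", "fy", "cx", "cy" (pixels), "pose" (4x4, takes a point from camera to world coordinates); the wrist camera has in their place "T_tool_cam" (4x4, takes a point from camera to tool coordinates, whose origin is the TCP and whose axes are the flange's). Camera axes: x right, y up, looking along -z (the intrinsics and any distortion apply to the point x, -y, -z); pixel columns grow to the right and rows downward; lengths in m; the calibration is good to about 2 mm. A picture is of the moment at which its call begins: read the wrist's pose just before it. camera_params takes no time and is no camera call.
A pose or a line that the arm cannot do raises ctrl.MotionError and nothing moves.
- ctrl.sign_off(): hands the job in; it is judged then, once.
Readings, each from a call of its own:
- ctrl.current_t(): time.
- ctrl.current_q(): joint angles.
- ctrl.current_dq(): joint speeds.
- ctrl.current_effort(): joint torques, N m.
- ctrl.current_tool_pos(): TCP position.
- ctrl.current_eef_rot(): TCP orientation.
- ctrl.current_contact_force(): force on the tool from outside, world axes, zero at the start.
- ctrl.current_wrist_torque(): the same for the moment, N m.
- ctrl.current_grip_width(): opening from 0.0 (shut) to 1.0 (fully open).
- ctrl.current_grasp_force(): force on a finger pad.
Only numpy, scipy, OpenCV 4.12 (cv2) and the standard library are available. Lean on these libraries where they do the work, as an engineer would, in place of code of your own. Each camera call takes 0.05 s, during which the arm holds its last target. There are 200 camera calls.

## Task

Get the bench ready for mixing paint: stand the empty white cup in the middle of the scale's pan. On the blue board, taking its yellow-striped edge as the front, stand the red-lidded tin in the middle of the left ring and the green-lidded tin in the middle of the right ring, lay the spatula front to back midway between the two rings and centred on the board (either way round), and stand the small yellow-lidded tin squarely on top of the red one. Never let the tins or the cup tip over, and leave the tape roll, the jar and the wrench where they are.

Things in the scene. Friction and masses are not known exactly. Their poses are not given: they have to be found in the camera images.
- board: Fixed blue board, 160 (x) by 300 (y) by 8 mm, no rim. Origin: centre of underside; top at z = 8 mm. Yellow stripe along its front edge (-x side, facing the robot within 0.25 rad); seen from there left is +y. White rings, 80 mm across, centred at (x, y) = (0, 95) mm (left) and (0, -95) mm (right). Two white lines along x at y = 23 and -23 mm flank the spatula's place, centred on the origin.
- scale: Fixed grey bench scale: base 130 by 150 mm, 22 mm high, with a round steel pan 110 mm across that does not give; display part on its -x (robot) side, out to x = -115 mm, 18 mm high. Origin: at table height straight below the pan's centre; pan's flat top at z = 28 mm.
- red_tin: Paint tin with red lid and red band, cylinder 62 mm across, 66 mm high, about 0.22 kg, flat top. Origin: centre of its underside, z up its axis.
- yellow_tin: Small tin with yellow lid and yellow band, cylinder 48 mm across, 48 mm high, about 0.11 kg. Origin: centre of its underside, z up its axis.
- green_tin: Tin with green lid and green band, cylinder 54 mm across, 76 mm high, about 0.18 kg. Origin: centre of its underside, z up its axis.
- cup: Empty white open plastic mixing cup, 52 mm across at the foot and 60 mm at the rim, 70 mm high, walls 3 mm, rigid, about 0.06 kg. Origin: centre of its underside, z up its axis. It starts upright.
- spatula: Mixing spatula lying flat, 150 mm long along its x, about 0.08 kg. Wooden handle 20 mm wide, 16 mm high, from x = -75 to 5 mm; steel blade 4 mm thick from x = 5 to 75 mm, 14 mm wide, beyond x = 30 mm 30 mm wide. Origin: middle of its length, on its underside; z up. Balanced near the origin; grip across the handle, e.g. at x = -15 mm.
- tape: Bystander, loose: roll of brown masking tape lying flat, ring 90 mm across, hole 68 mm, 25 mm high. Origin: centre of its underside.
- jar: Bystander, loose: amber glass jar with black cap, 56 mm across, 70 mm high. Origin: centre of its underside.
- wrench: Bystander, loose: steel wrench, 110 mm long along its x, lying flat between the robot and the work. Origin: on its underside near mid-length.
Mind the look-alikes: they are no part of the job. What is shaped like the spatula but orange is not meant.

How it is judged:
By the outcome, as a careful person would: the job done as asked, in the order asked, and still so for the second after the job is handed in, with the robot touching nothing.
It also fails if it takes over 115 s, if anything falls off the work surface, if the arm or the gripper's body presses on something with over 40 N, if the wrist force passes 120 N, or if a joint passes its speed limit or range.

## Working session

There is one attempt and no reset: what is moved stays moved. The work goes in short steps, each a Python script; the robot and the scene stay as the last script left them, time stands still between calls to the robot, and variables do not carry over. Pictures are saved under pics/ and viewed, at most 14 in all, crops included, and the job is handed in when it is done.

```bash
mkdir -p pics; python3 - <<'E'
from bench import ctrl
import cv2,numpy as np
np.set_printoptions(precision=4,suppress=True)
for n in("scene","top"):
    im=ctrl.read_camera(n); cv2.imwrite(f"pics/{n}0.png",im); cv2.imwrite(f"pics/{n}0b.png",cv2.resize(im,(800,600),interpolation=cv2.INTER_CUBIC)); print(n,ctrl.camera_params(n))
print(ctrl.camera_params("wrist"),ctrl.current_eef_rot(),ctrl.current_t())
E
```

```text
scene {'fx': 463.9592595480675, 'fy': 463.9592595480675, 'cx': 257.9493461022676, 'cy': 186.85380853026498, 'pose': array([[ 0.445 , -0.545 ,  0.7106,  1.5306],
       [ 0.8954,  0.286 , -0.3414, -0.459 ],
       [-0.0172,  0.7882,  0.6152,  0.8603],
       [ 0.    ,  0.    ,  0.    ,  1.    ]])}
top {'fx': 470.3367954652534, 'fy': 470.3367954652534, 'cx': 254.9446648075522, 'cy': 193.86292331635318, 'pose': array([[-0.0127,  0.9975, -0.0693,  0.5236],
       [-0.9999, -0.0125,  0.0038, -0.0129],
       [ 0.0029,  0.0694,  0.9976,  1.1572],
       [ 0.    ,  0.    ,  0.    ,  1.    ]])}
{'fx': 278.0994033601149, 'fy': 278.0994033601149, 'cx': 251.59425146513377, 'cy': 193.6100696396936, 'T_tool_cam': array([[-0.0006,  0.9582,  0.2862,  0.0802],
       [ 1.    ,  0.0004,  0.0011,  0.0005],
       [ 0.0009,  0.2862, -0.9582, -0.1987],
       [ 0.    ,  0.    ,  0.    ,  1.    ]])} [[ 0.9107  0.413  -0.0003]
 [ 0.413  -0.9107  0.0011]
 [ 0.0001 -0.0011 -1.    ]] 0.1
```

View pics/top0b.png

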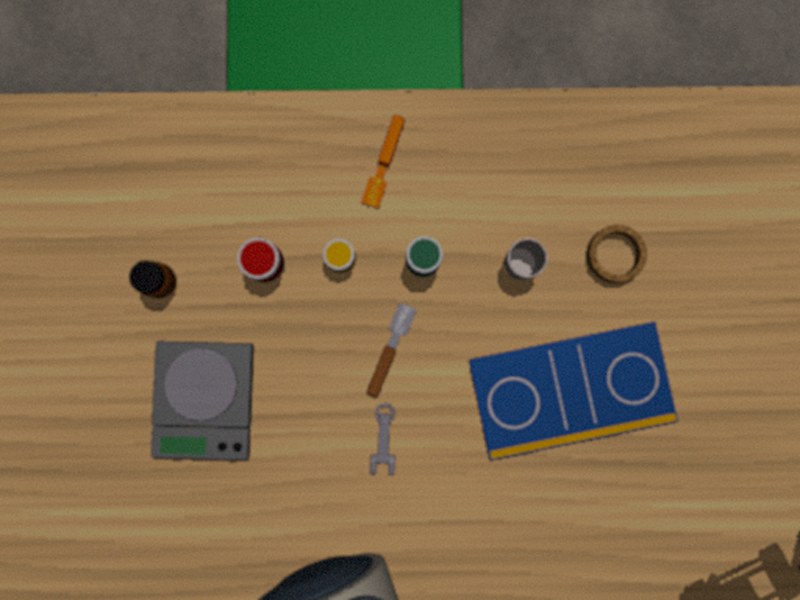

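View pics/scene0b.png

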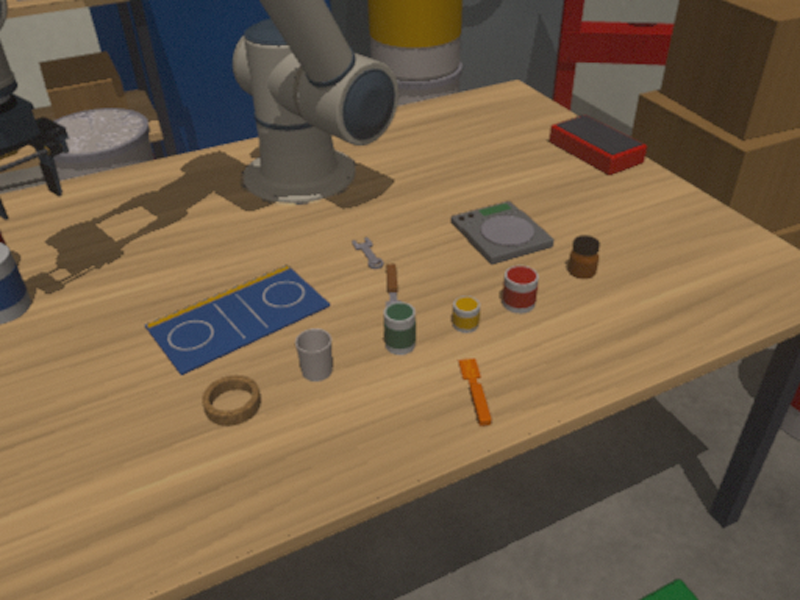

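Top view (800x600): the row from left to right is jar (152,279), red tin (260,260), yellow (338,255), green (424,255), cup (525,260) and tape (617,254). The scale's pan is at (201,384). The board's rings are at (513,402), left, and (632,378), right.

There are two spatula shapes. The orange one at (384,160) is the look-alike. The one at (392,350), with a brown wooden handle and steel blade, fits the description. I'll confirm it in a crop and measure.

```bash
cat > h.py <<'E'
import cv2,numpy as np
from bench import ctrl
np.set_printoptions(precision=4,suppress=True)
def ray(p,u,v,T,z):
    d=T[:3,:3]@np.array([(u-p["cx"])/p["fx"],-(v-p["cy"])/p["fy"],-1.]); o=T[:3,3]
    return (o+d*(z-o[2])/d[2])[:2]
def px(n,u,v,z):
    p=ctrl.camera_params(n); return ray(p,u,v,p["pose"],z)
def blob(m,box):  # x0,y0,x1,y1 ; largest contour
    k=np.zeros_like(m); x0,y0,x1,y1=box; k[y0:y1,x0:x1]=m[y0:y1,x0:x1]
    return max(cv2.findContours(k,cv2.RETR_EXTERNAL,cv2.CHAIN_APPROX_NONE)[0],key=cv2.contourArea)
E
python3 - <<'E'
from h import *
im=cv2.imread("pics/top0.png"); hsv=cv2.cvtColor(im,cv2.COLOR_BGR2HSV); s=.64
def cen(lo,hi,box,z,nm):
    m=cv2.inRange(hsv,lo,hi); c=blob(m,[int(b*s) for b in box]); M=cv2.moments(c); (e,_,_)=cv2.minAreaRect(c),0,0
    u,v=M['m10']/M['m00'],M['m01']/M['m00']; print(nm,np.array([u,v]),M['m00'],px("top",u,v,z)); return c
hs2=hsv.copy()
cen((0,150,90),(8,255,255),(225,225,295,277),.066,"red")
cen((18,150,120),(32,255,255),(315,235,362,267),.048,"yel")
cen((55,60,30),(95,255,255),(400,230,450,272),.076,"grn")
c=cen((100,100,40),(125,255,255),(460,310,690,470),.008,"board")
print(cv2.boxPoints(cv2.minAreaRect(cv2.convexHull(c))))
cen((100,0,110),(180,60,255),(155,345,248,424),.028,"pan?")
def crop(x0,y0,x1,y1,f): return cv2.resize(im[y0:y1,x0:x1],None,fx=f,fy=f,interpolation=cv2.INTER_CUBIC)
a=crop(215,185,315,260,4); b=crop(295,200,435,300,4)
c=crop(90,210,170,300,4)
cv2.imwrite("pics/cA.png",np.hstack([crop(220,145,280,265,5),crop(310,145,370,265,5)]))
cv2.imwrite("pics/cB.png",crop(296,200,440,300,5))
E
```

```text
red [164.3963 164.7851] 312.5 [0.6701 0.1934]
yel [216.1053 162.1319] 163.0 [0.6774 0.0741]
grn [271.3772 162.1954] 232.0 [ 0.6718 -0.056 ]
board [365.4017 246.7881] 6920.0 [ 0.4711 -0.2843]
[[300.114  230.2178]
 [419.3216 205.5542]
 [431.2121 263.0251]
 [312.0046 287.6887]]Traceback (most recent call last):
  File "<stdin>", line 12, in <module>
  File "<stdin>", line 5, in cen
ZeroDivisionError: float division by zero
```

```bash
python3 - <<'E'
from h import *
im=cv2.imread("pics/top0.png")
def crop(x0,y0,x1,y1,f): return cv2.resize(im[y0:y1,x0:x1],None,fx=f,fy=f,interpolation=cv2.INTER_CUBIC)
cv2.imwrite("pics/cA.png",np.hstack([crop(90,180,170,300,5),crop(220,180,280,300,5)]))
cv2.imwrite("pics/cB.png",crop(296,145,440,300,3.8))
E
```

```text
(no output)
```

View pics/cA.png

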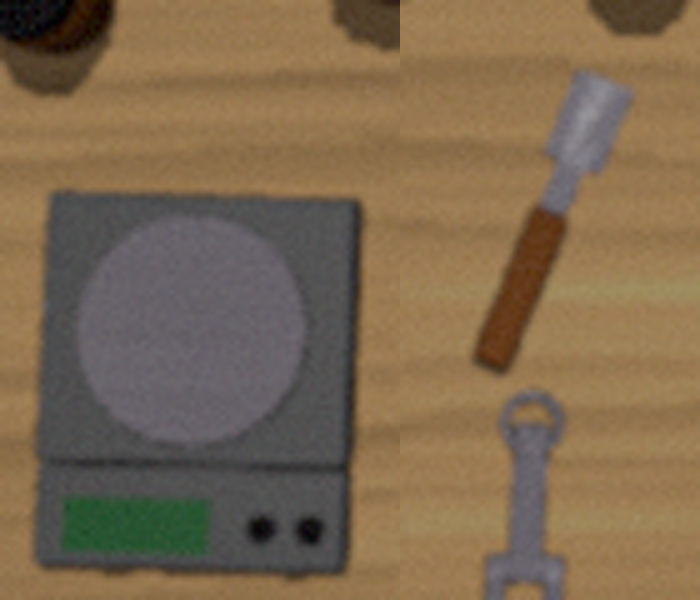

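View pics/cB.png

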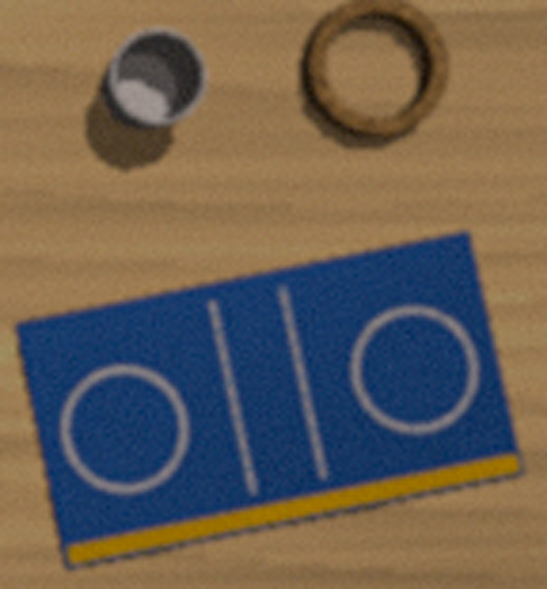

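The crop confirms the spatula with the brown handle and steel blade: handle end (487,368), handle/blade junction (553,211), blade tip (603,83). The pan's centre is at (192,330). In the board crop the rings are at (125,429) and (415,370), the cup rim at (157,79), and the yellow stripe is on the robot side.

```bash
python3 - <<'E'
from h import *
a=lambda x,y,o,f,z:px("top",o[0]+(x+.5)/f-.5,o[1]+(y+.5)/f-.5,z)
B=(296,145)
pan=a(192,330,(90,180),5,.028); A=(140,180)
h0=a(487,368,A,5,.016);h1=a(553,211,A,5,.016);t=a(603,83,A,5,.004)
cup=a(157,79,B,3.8,.07); L=a(125.5,429.5,B,3.8,.008); R=a(415.5,370.5,B,3.8,.008)
print("pan",pan,"cup",cup,"L",L,"R",R,"mid",(L+R)/2,np.linalg.norm(L-R))
print("corner mean",np.mean([a(x,y,B,3.8,.008) for x,y in((16,324),(469,233),(524,470),(68,569))],0))
d=L-R;print("board yaw",np.degrees(np.arctan2(-d[0],d[1])))
print("spat",h0,h1,t,np.linalg.norm(h1-h0),np.linalg.norm(t-h0),(h0+t)/2,np.degrees(np.arctan2(*(t-h0)[::-1])))
# scene camera cross-check pixels
p=ctrl.camera_params("scene")
def proj(P):
    q=np.linalg.inv(p["pose"])@np.r_[P,1]; return np.array([p["cx"]-p["fx"]*q[0]/q[2],p["cy"]+p["fy"]*q[1]/q[2]])/.64
for n,P in dict(red=(.6701,.1934,.066),yel=(.6774,.0741,.048),grn=(.6718,-.056,.076),cup=(*cup,.07),L=(*L,.008),R=(*R,.008),pan=(*pan,.028)).items(): print(n,proj(np.array(P)))
# reach check
for P in ((.6701,.1934),(.6774,.0741),(.6718,-.056),cup,L,R,pan):
    b=np.arctan2(P[1],P[0])+np.pi/2;c,s=np.cos(b),np.sin(b)
    print(ctrl.ik([*P,.02],np.array([[c,s,0],[s,-c,0],[0,0,-1]])),ctrl.ik([*P,.2],np.array([[c,s,0],[s,-c,0],[0,0,-1]])))
E
```

```text
pan [0.4821 0.2873] cup [ 0.6631 -0.2088] L [ 0.446  -0.1942] R [ 0.4811 -0.381 ] mid [ 0.4636 -0.2876] 0.18999822312815276
corner mean [ 0.4646 -0.2869]
board yaw 10.651987135419418
spat [0.4601 0.0278] [ 0.5352 -0.0049] [ 0.5978 -0.0301] 0.081978776922335 0.14946067810044658 [ 0.5289 -0.0012] -22.821439923730274
red [520.7809 275.8343]
yel [465.8474 304.8231]
grn [398.4033 312.5448]
cup [312.4639 339.9426]
L [282.1947 294.5804]
R [189.2021 335.3083]
pan [506.5781 230.2136]
[11.1967 43.7395 74.6159 -0.     61.6446 -4.9021] [11.1967 33.7153 64.4908 -0.     81.7939 -4.9021]
[ 1.2251 42.67   77.2553 -0.     60.0747 -5.0176] [ 1.2251 32.3164 67.1471 -0.     80.5364 -5.0176]
[-9.8372 42.1907 78.4429 -0.     59.3665 -5.0722] [-9.8372 31.6849 68.3352 -0.     79.9799 -5.0722]
[-22.3957  43.5892  74.986   -0.      61.4248  -4.9179] [-22.3957  33.5196  64.8645  -0.      81.6159  -4.9179]
[-30.572   31.5079 106.2885  -0.      42.2036  -7.0375] [-30.572   16.1997  94.8757  -0.      68.9246  -7.0375]
[-43.9471  38.4251  87.8977  -0.      53.6773  -5.5733] [-43.9471  26.5942  77.6397  -0.      75.7662  -5.5733]
[24.6958 35.4151 95.6782 -0.     48.9067 -6.0961] [24.6958 22.2944 85.0829 -0.     72.6226 -6.0961]
```

```bash
cat >> h.py <<'E'
import math
P=dict(red=(.6701,.1934),yel=(.6774,.0741),grn=(.6718,-.056),cup=(.6631,-.2088),L=(.446,-.1942),R=(.4811,-.381),pan=(.4821,.2873),mid=(.464,-.2874))
def rot(deg):
    c,s=math.cos(math.radians(deg)),math.sin(math.radians(deg)); return np.array([[c,s,0],[s,-c,0],[0,0,-1.]])
def rad(p): return rot(math.degrees(math.atan2(p[1],p[0]))+90)
def pick(p,z,R=None,op=.85,hov=.15):
    R=rad(p) if R is None else R
    ctrl.command_gripper(op)
    ctrl.goto([*p,hov],R); ctrl.move_l([*p,z],vel=.12)
    ctrl.command_gripper(0.); print("grip w mm",ctrl.current_grip_width()*91,"F",ctrl.current_grasp_force(),"t",ctrl.current_t())
    ctrl.move_l([*p,hov],vel=.15)
def place(p,z,R=None,hov=.15,op=.85):
    R=rad(p) if R is None else R
    ctrl.goto([*p,hov],R); ctrl.move_l([*p,z+.012],vel=.15)
    hit=ctrl.move_l([*p,z-.002],vel=.02,contact_N=3)
    print("hit",hit,ctrl.current_tool_pos(),"want z",z); ctrl.command_gripper(op); ctrl.move_l([*p,hov],vel=.15); print("t",ctrl.current_t())
def snap(name,cam="wrist",f=1.5):
    T=np.eye(4);T[:3,:3]=ctrl.current_eef_rot();T[:3,3]=ctrl.current_tool_pos()
    im=ctrl.read_camera(cam); cv2.imwrite(f"pics/{name}.png",im); np.save(f"pics/{name}.npy",T)
    cv2.imwrite(f"pics/{name}b.png",cv2.resize(im,None,fx=f,fy=f,interpolation=cv2.INTER_CUBIC))
E
python3 - <<'E'
from h import *
pick(P["cup"],.02); ctrl.goto([*P["pan"],.15],rad(P["pan"])); 
print(ctrl.current_grip_width()*91)
place(P["pan"],.048); snap("w1")
E
```

```text
grip w mm 57.33007127828223 F 30.00052305891586 t 4.1583
57.51588251346798
hit True [0.4822 0.2874 0.0482] want z 0.048
t 10.0083
```

View pics/w1b.png

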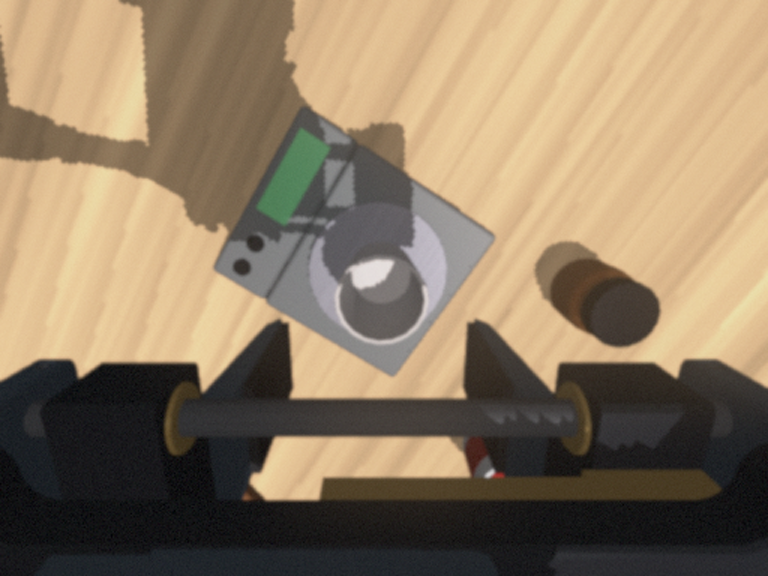

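The cup stands on the pan: rim at about (380,296), pan spanning columns 308 to 447. I'll compute the offset from these and go on with the red and green tins.

```bash
python3 - <<'E'
from h import *
T=np.load("pics/w1.npy"); p=ctrl.camera_params("wrist"); T=T@p["T_tool_cam"]
f=lambda x,y,z: ray(p,(x+.5)/1.5-.5,(y+.5)/1.5-.5,T,z)
print("cup",f(380.5,296,.098),"pan L,R,top",f(308,265,.028),f(447,265,.028),f(378,203,.028))
pick(P["red"],.022); place(P["L"],.030)
pick(P["grn"],.026); place(P["R"],.034)
ctrl.goto([.4,.0,.25],rad([.4,0])); snap("t1","top",1)
im=cv2.imread("pics/t1.png")
c=lambda x0,y0,x1,y1: cv2.resize(im[y0:y1,x0:x1],None,fx=4,fy=4,interpolation=cv2.INTER_CUBIC)
cv2.imwrite("pics/t1c.png",np.hstack([c(85,195,165,300),c(300,195,420,300)]))
cv2.imwrite("pics/t1c.png",np.hstack([c(90,195,165,300),c(300,195,425,300)]))
E
```

```text
cup [0.4805 0.29  ] pan L,R,top [0.4301 0.2641] [0.5239 0.32  ] [0.4529 0.3334]
grip w mm 60.982968562069345 F 30.001350045204163 t 12.7417
hit True [ 0.446  -0.1942  0.0303] want z 0.03
t 18.2333
grip w mm 53.35534630304638 F 29.991939067840576 t 21.1583
hit True [ 0.4808 -0.3807  0.034 ] want z 0.034
t 26.45
```

View pics/t1c.png

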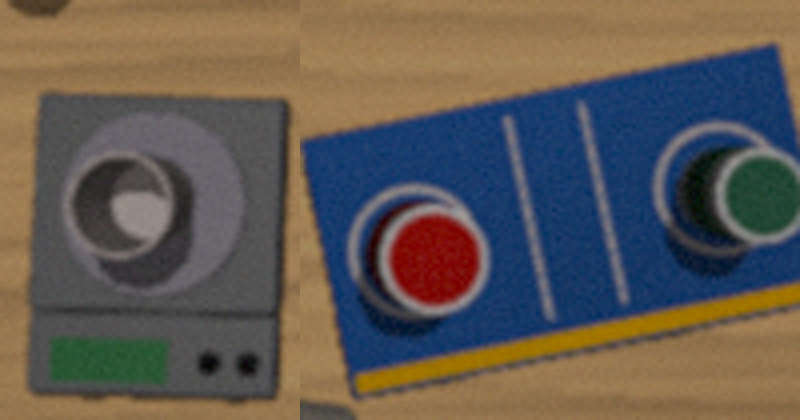

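```bash
python3 - <<'E'
from h import *
im=cv2.imread("pics/t1.png"); hsv=cv2.cvtColor(im,cv2.COLOR_BGR2HSV)
print("cup",px("top",90+118.5/4-.5,195+205.5/4-.5,.098),P["pan"])
def cen(lo,hi,box,z):
    M=cv2.moments(blob(cv2.inRange(hsv,lo,hi),box)); return px("top",M['m10']/M['m00'],M['m01']/M['m00'],z)
print("red",cen((0,200,150),(8,255,255),(322,247,347,272),.074),P["L"])
print("grn",cen((55,60,60),(95,255,255),(400,233,432,256),.084),P["R"])
print(blob(cv2.inRange(hsv,(55,60,60),(95,255,255)),(400,233,432,256)).reshape(-1,2).ptp(0) if hasattr(np.ndarray,'ptp') else '')
E
```

```text
cup [0.4843 0.2885] (0.4821, 0.2873)Traceback (most recent call last):
  File "<stdin>", line 6, in <module>
  File "<stdin>", line 5, in cen
  File "h.py", line 11, in blob
    return max(cv2.findContours(k,cv2.RETR_EXTERNAL,cv2.CHAIN_APPROX_NONE)[0],key=cv2.contourArea)
ValueError: max() iterable argument is empty
```

```bash
python3 - <<'E'
from h import *
im=cv2.imread("pics/t1.png"); hsv=cv2.cvtColor(im,cv2.COLOR_BGR2HSV)
def cen(lo,hi,box,z):
    c=blob(cv2.inRange(hsv,lo,hi),box); M=cv2.moments(c); print(M['m00']); return px("top",M['m10']/M['m00'],M['m01']/M['m00'],z)
# upper-saturated lid only: side band is darker/left; require brightness
print("px",hsv[260,333],hsv[258,321],hsv[243,415],hsv[243,403])
print("red",cen((0,150,120),(8,255,255),(315,240,350,280),.074),P["L"])
print("grn",cen((55,60,60),(95,255,255),(400,230,430,260),.084),P["R"])
E
```

```text
px [  2 236 131] [179  39 152] [ 71 128  68] [165  13  77]
333.0
red [ 0.4462 -0.1942] (0.446, -0.1942)
242.5
grn [ 0.4805 -0.3805] (0.4811, -0.381)
```

Both tins are within 1 mm of their rings. Next is the spatula.

```bash
python3 - <<'E'
from h import *
g=(.5151,.0045); m=(.4493,-.2902); a,b=rot(-23.2),rot(10.65)
print(ctrl.ik([*g,.006],a),ctrl.ik([*m,.014],b))
pick(g,.006,a,op=.5,hov=.16); place(m,.014,b,op=.45,hov=.16)
ctrl.goto([.4,.0,.25],rad([.4,0])); snap("t2","top",1)
im=cv2.imread("pics/t2.png")
cv2.imwrite("pics/t2c.png",cv2.resize(im[195:295,298:434],None,fx=5.5,fy=5.5,interpolation=cv2.INTER_CUBIC))
E
```

```text
[ -6.1435  34.3328 102.8047  -0.      42.8626 107.0565] [-39.2558  34.55    99.6996  -0.      45.7504  40.0942]
grip w mm 0.16485221076439144 F 0.0 t 32.7083
hit False [ 0.4493 -0.2902  0.012 ] want z 0.014
t 38.8333
```

View pics/t2c.png

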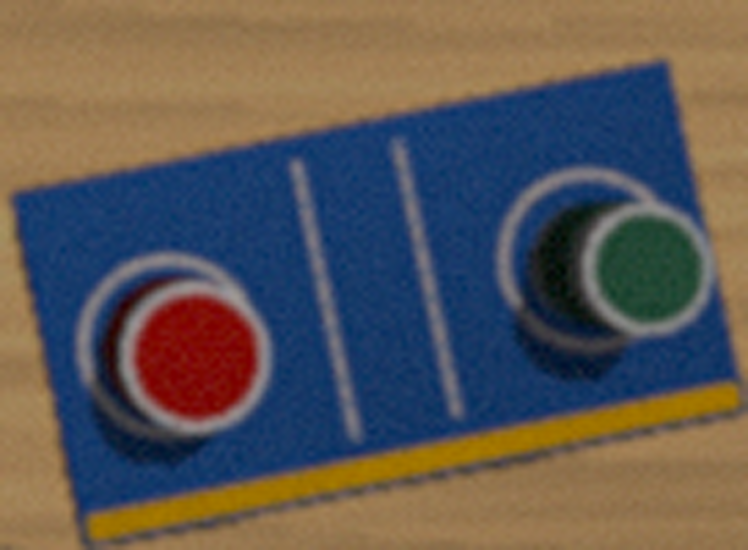

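The board crop shows no spatula: the fingers shut empty (0.2 mm). I'll look at it from close by.

```bash
python3 - <<'E'
from h import *
im=cv2.imread("pics/t2.png")
A=cv2.resize(im[180:280,215:285],None,fx=5,fy=5,interpolation=cv2.INTER_CUBIC)
cv2.imwrite("pics/t2d.png",A)
E
```

```text
(no output)
```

View pics/t2d.png

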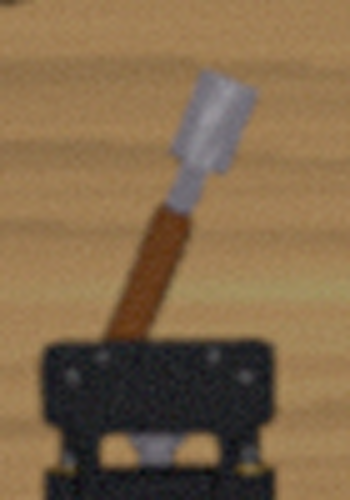

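```bash
python3 - <<'E'
from h import *
g=(.5151,.0045); a=rot(-23.2)
ctrl.command_gripper(.5)
ctrl.goto([*(np.array(g)-.09*a[:2,0]),.16],a); snap("w2"); print(ctrl.current_tool_pos(),ctrl.current_t())
E
```

```text
[0.4325 0.0399 0.1601] 42.2917
```

View pics/w2b.png

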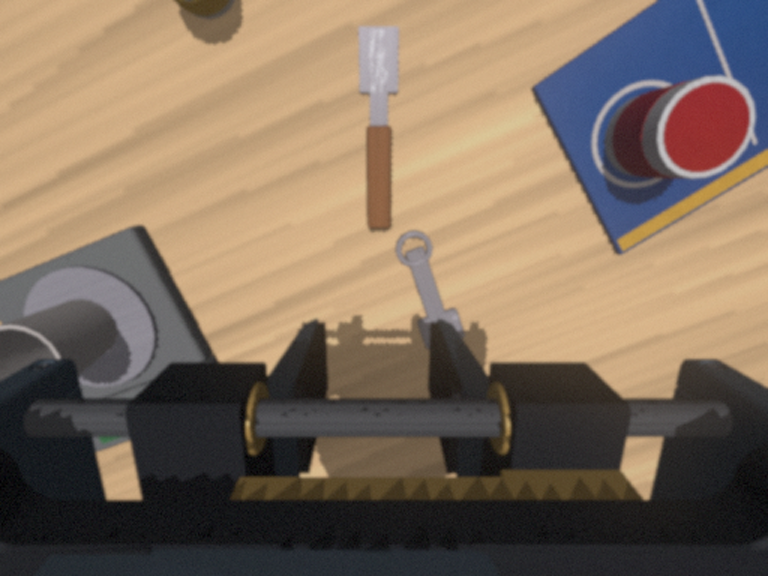

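Spatula in the wrist view: blade tip (379,27), handle junction (379,126), handle end (379,230). It is aligned with the tool and was not disturbed, so I'll grip lower.

```bash
python3 - <<'E'
from h import *
T=np.load("pics/w2.npy"); p=ctrl.camera_params("wrist"); T=T@p["T_tool_cam"]
f=lambda x,y,z: ray(p,(x+.5)/1.5-.5,(y+.5)/1.5-.5,T,z)
h0,h1,t=f(379,228,.016),f(379,126,.016),f(378.5,27,.004)
print(h0,h1,t,np.linalg.norm(h1-h0),np.linalg.norm(t-h0)); d=h1-h0;d=t-h0; ang=np.degrees(np.arctan2(d[1],d[0])); u=d/np.linalg.norm(d)
g=(h0+u*.060+t-u*.090)/2; print(ang,g)
R=rot(-23.2); g=np.array(g)
ctrl.goto([*g,.12],R); ctrl.move_l([*g,.02],vel=.1)
print(ctrl.move_l([*g,.0],vel=.02,contact_N=4),ctrl.current_tool_pos())
ctrl.move_l([*g,max(ctrl.current_tool_pos()[2],.0)+.0015],vel=.02)
ctrl.command_gripper(0.); print(ctrl.current_grip_width()*91,ctrl.current_grasp_force(),ctrl.current_tool_pos(),ctrl.current_t())
E
```

```text
[0.4611 0.0256] [ 0.533  -0.0051] [ 0.5975 -0.0323] 0.07816407456304643 0.1481768710487386
-23.002435538633854 [0.5155 0.0025]
False [0.5156 0.0025 0.0001]
0.308962317045912 0.0 [0.5155 0.0025 0.0016] 46.125
```

```bash
python3 - <<'E'
from h import *
snap("w3"); snap("s3","scene",1)
a=cv2.imread("pics/w3.png"); im=cv2.imread("pics/s3.png")
b=cv2.resize(im[100:240,180:320],(420,420),interpolation=cv2.INTER_CUBIC)
a=cv2.resize(a[60:340,130:380],(375,420)); cv2.imwrite("pics/m3.png",np.hstack([a,b]))
E
```

```text
(no output)
```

View pics/m3.png

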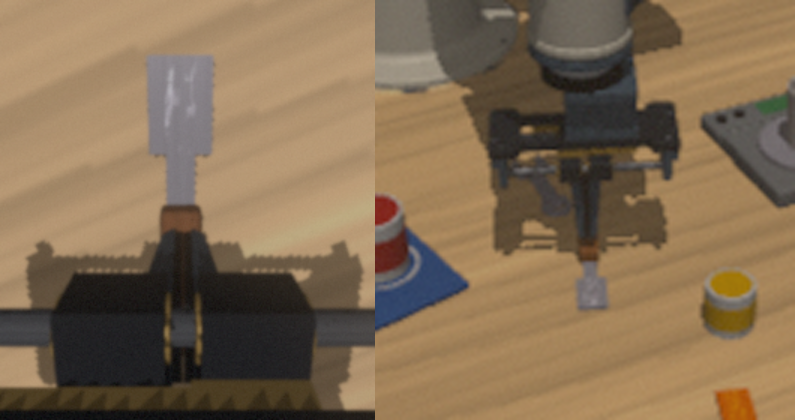

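The fingers shut above the handle even with the TCP at z≈0, so the real tips sit higher than the stated TCP. The finger projection in the wrist view suggests about 30 mm. I'll probe down gently onto the handle with contact detection to measure it.

```bash
python3 - <<'E'
from h import *
g=ctrl.current_tool_pos()
try:
    print(ctrl.move_l([g[0],g[1],-.035],vel=.02,contact_N=3),ctrl.current_tool_pos(),ctrl.current_contact_force(),ctrl.current_t())
except ctrl.MotionError as e: print(e)
E
```

```text
True [ 0.5155  0.0025 -0.0125] [-1.5156  0.2136 11.2786] 47.125
```

The tips touched the handle top (z=16 mm) at TCP −12.5 mm, so they are about 28 mm short of the stated TCP. The camera parallax of the carriages shows the whole gripper shifted by the same amount. I'll grip with that correction.

```bash
python3 - <<'E'
from h import *
g=ctrl.current_tool_pos()[:2]
ctrl.move_l([*g,.012],vel=.1); ctrl.command_gripper(.5)
print(ctrl.move_l([*g,-.025],vel=.04,contact_N=6),ctrl.current_tool_pos())
ctrl.command_gripper(0.); print(ctrl.current_grip_width()*91,ctrl.current_grasp_force(),ctrl.current_t())
ctrl.move_l([*g,.10],vel=.15); print(ctrl.current_grip_width()*91)
snap("w4")
E
```

```text
False [ 0.5156  0.0025 -0.0248]
19.72369413125701 29.99367356300354 49.9417
19.7321228697034
```

View pics/w4b.png

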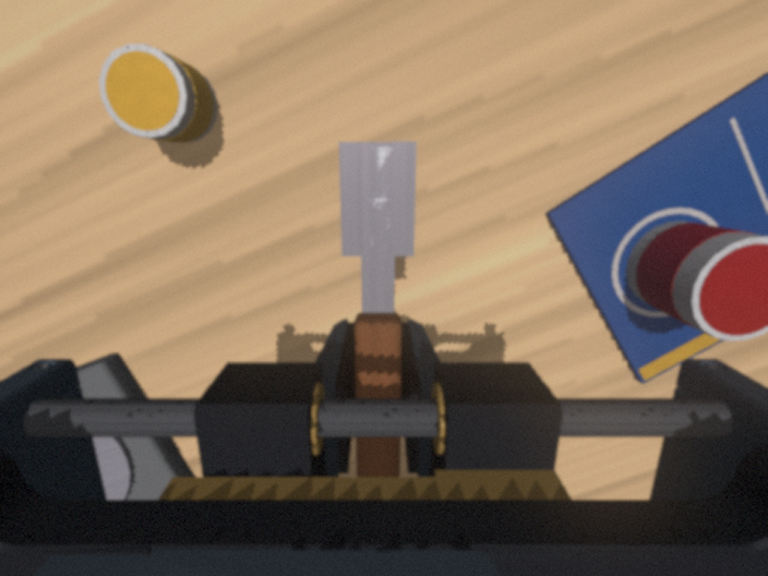

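The spatula is held squarely: blade tip (378,142), handle centred between the pads at column 378. I'll place it now.

```bash
python3 - <<'E'
from h import *
b=rot(10.65); m=np.array(P["mid"])-.0155*b[:2,0]
ctrl.goto([*m,.10],b); ctrl.move_l([*m,0],vel=.12)
print(ctrl.move_l([*m,-.0175],vel=.015,contact_N=2.5),ctrl.current_tool_pos(),ctrl.current_contact_force())
ctrl.command_gripper(.4); ctrl.move_l([*m,.12],vel=.12); print(ctrl.current_t())
ctrl.goto([.4,.0,.25],rad([.4,0])); snap("t4","top",1)
im=cv2.imread("pics/t4.png")
cv2.imwrite("pics/t4c.png",cv2.resize(im[195:295,298:434],None,fx=5.5,fy=5.5,interpolation=cv2.INTER_CUBIC))
E
```

```text
True [ 0.4487 -0.2902 -0.0169] [-0.3     0.3113  7.8966]
55.9167
```

View pics/t4c.png

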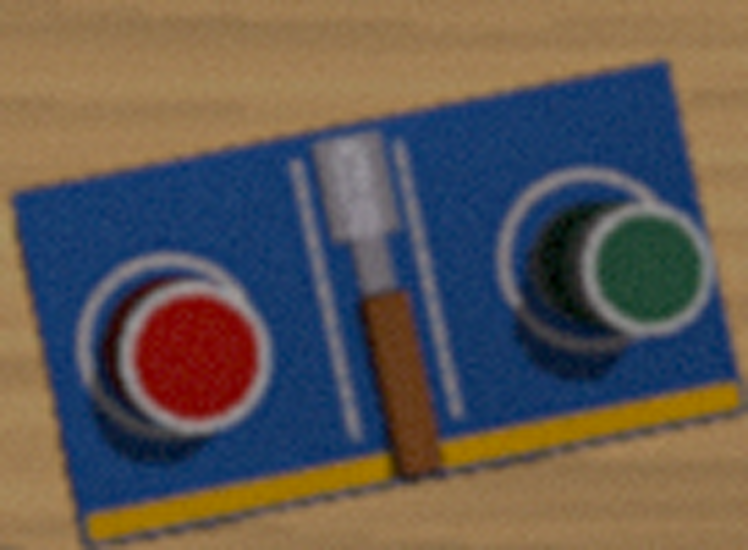

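The spatula lies between the lines: blade tip (348,137), handle end (417,475). I'll check its position with numbers.

```bash
python3 - <<'E'
from h import *
a=lambda x,y,z:px("top",298+(x+.5)/5.5-.5,195+(y+.5)/5.5-.5,z)
t=a(350,138,.012);j=a(386,293,.024);h=a(417,472,.024)
b=rot(10.65)[:2,0]; n=np.array([-b[1],b[0]])
for q in(t,j,h): d=q-np.array(P["mid"]); print(d@b*1e3,d@n*1e3)
for q in [(16,190),(665,62),(745,405),(85,545)]: d=a(*q,.008)-np.array(P["mid"]); print("c",d@b*1e3,d@n*1e3)
E
```

```text
73.99810767794379 -1.3502266640543374
5.326646509339258 0.33090087444359073
-72.79716662619047 3.6368848485282927
c 80.60508548238025 147.83328692941694
c 79.2077226635142 -146.94994923083883
c -75.40871385836473 -148.123742703264
c -77.52735525889513 149.81848012766275
```

The spatula is centred within about 1 mm and parallel to the lines. Now the yellow tin goes on the red one.

```bash
python3 - <<'E'
from h import *
q=(.4461,-.1942)
pick(P["yel"],-.014,hov=.15)
place(q,.060,hov=.17,op=.75)
ctrl.goto([.4,.0,.25],rad([.4,0])); snap("t5","top",1); snap("s5","scene",1)
im=cv2.imread("pics/t5.png"); s=cv2.imread("pics/s5.png")
hsv=cv2.cvtColor(im,cv2.COLOR_BGR2HSV)
c=blob(cv2.inRange(hsv,(18,150,110),(32,255,255)),(318,240,360,280)); M=cv2.moments(c); print(M['m00'],px("top",M['m10']/M['m00'],M['m01']/M['m00'],.122))
f=lambda i,y0,y1,x0,x1,w:cv2.resize(i[y0:y1,x0:x1],(w,420),interpolation=cv2.INTER_CUBIC)
cv2.imwrite("pics/m5.png",np.hstack([f(im,195,295,300,395,399),f(s,140,250,80,180,382)]))
print(ctrl.current_t())
E
```

```text
grip w mm 47.57944487602321 F 30.00041663646698 t 61.2167
hit True [ 0.4461 -0.1942  0.0599] want z 0.06
t 66.5833
208.0 [ 0.4462 -0.1941]
67.55
```

View pics/m5.png

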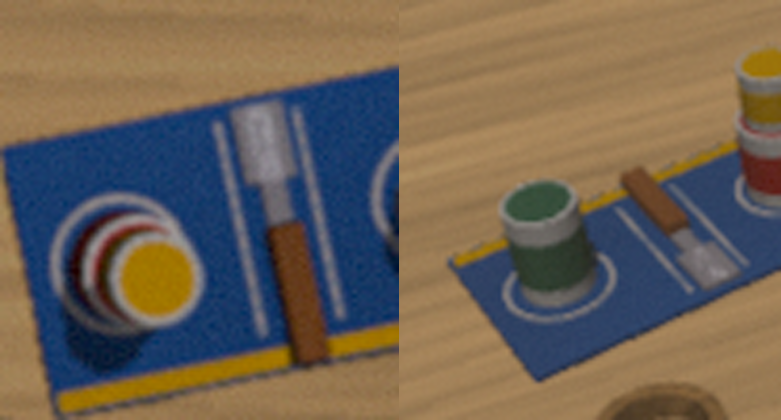

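The yellow tin stands on the red one, within 0.2 mm of the red tin's centre. The spatula and the green tin are in place.

```bash
python3 -c "
from bench import ctrl
print(ctrl.sign_off())"
```

```text
the job is handed in; nothing more can be done
None
```

The job is done in the order asked and handed in at about 68 s: the cup measured about 2.5 mm off the pan's centre, the red and green tins within 1 mm of their rings' centres, the spatula about 1 mm off centre and within about 2° of parallel, and the yellow tin squarely on the red one; the first two spatula grips closed empty because the fingertips sit about 28 mm short of the stated TCP.

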